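# Clamp a cream jar with the inner knob of a concentric pair

## Robot

A 7-joint arm with a two-finger parallel gripper is mounted at the origin on the work surface. World frame = base frame: x ahead of the robot, y to its left, z up, the work surface at z = 0. Lengths are in m, angles in degrees, forces in N, time in s.
With the tool pointing down it reaches from about 0.425 to 0.95 m from the base axis. Payload 16.7 kg.
Tool frame: the origin (TCP) lies midway between the tips of the shut fingers; the grasp point (between the pads) lies 19 mm behind it (ctrl.grasp_offset is the z of the grasp point in the tool frame, in m); z points along the fingers, y is the direction in which the jaws open and shut (so a half turn about z gives the same grasp; the last joint's range is limited). The gripper opens to 94 mm and grips with 3 to 60 N. Pads are 16 mm wide; open, the fingers measure 119 mm over their backs; the gripper's body (75 mm by 177 mm) begins 78 mm behind the grasp point.
Start: joints at [62.538, 24.414, 4.234, 92.017, -1.954, 63.644, -3.845], TCP at [0.219, -0.639, 0.175] pointing down, gripper open.
Joint ranges: [-163.25, 163.25], [-28.42, 122.38], [-70.27, 78.77], [12.13, 141.07], [-58.53, 238.53], [9.26, 117.41], [-156.51, 156.51]. Speed limits (degrees/s): [108.29, 108.29, 136.94, 136.94, 172.46, 172.46, 172.46].

## Interface

Orientations are given as [roll, pitch, yaw] about the fixed x, y, z axes, in that order (R = Rz(yaw) Ry(pitch) Rx(roll)).
In Python, from rig import ctrl gives the robot as it stands. The module is installed in compiled form; this text tells all that it offers. Calls block until the motion is done:
- ctrl.movep(position, orientation): joint-space move of the TCP to a pose.
- ctrl.move_straight(position, rot=None, max_speed=0.15, contact_N=None): straight line of the TCP; rot=None keeps the orientation; max_speed is the mean speed in m/s. With contact_N (N) it stops when the force on the tool has changed by that much, and returns True; else False.
- ctrl.goto_joints(angles): joint-space move.
- ctrl.command_gripper(opening): finger opening in m; the grip force is fixed at half the most; returns when the fingers have stopped.
- ctrl.dwell(seconds).
- ctrl.ik(position, orientation): joint angles nearest the present ones, or None.
- ctrl.get_state(): the state.
- ctrl.camera(name): name is "scene" or "top"; returns a dict with "image" (480x640x3 uint8, red, green, blue), "fx", "fy", "cx", "cy" (pixels), "origin" and "attitude" of the camera in the world. Camera axes: x right, y down, z forward; pixel columns grow to the right and rows downward; lengths in m; the calibration is good to about 2 mm. A picture is of the moment at which its call begins. There is no depth.
A pose or a line that the arm cannot do raises ctrl.PlanningError and nothing moves.
- ctrl.sign_off(): hands the job in, once; it reports no verdict.
The state is a dict: "clock": time; "qpos": joint angles; "joint_velocities": joint speeds; "joint_efforts": joint torques, N m; "position": TCP position; "ee_rot": TCP orientation; "wrist_force": force on the tool from outside, world axes, zero at the start; "wrist_torque": the same for the moment, N m; "gripper_width": finger opening in m.
Only numpy, scipy, OpenCV 4.12 (cv2) and the standard library are available. Lean on these libraries where they do the work, as an engineer would, in place of code of your own. Each camera call takes 0.05 s, during which the arm holds its last target.

## Task

Stand the red-lidded jar upright in the jar clamp, between the black pad and the V stop, and let go of it. Then turn only the red inner knob clockwise until the pad holds the jar against the stop with about 10 N (feel for it; the thin wall must never get more than 20 N from the pad), and let go. Leave the dark graduated ring around the knob at its present setting, move the pad only with the knob, and do not push the other things about.

Things in the scene. Friction and masses are not known exactly. Their poses are not given: they have to be found in the camera images.
- jar: The jar to clamp: white, round, 56 mm diameter, RED lid 53 mm diameter; 70 mm high in all (body 54, lid 16), 0.15 to 0.3 kg. It stands among two jars that differ only in lid colour. Origin at the centre of its underside, z up.
- fixture: Jar clamp fixed to the bench; position and yaw vary. Origin on the bench, z up. Aluminium plate 10 mm thick, x -80..80, y -155..125 mm. White housing x -40..40, y -135..-45, top at z 48 mm, carries knob and ring on the vertical axis x 0, y -90. From it the pad advances along +y (at x 0) and pushes the jar along the plate against the V stop.
- nest (a point): Where to stand the jar: point on the plate (fixture x 0, y 32, z 10 mm); a jar centred here clears pad and stop by 4 mm or more in every case. Grip the jar across the fixture's x so that the fingers clear both.
- stop_mid (a point): Mean place of the V stop's apex (fixture x 0, y 72, z 10 mm). The aluminium stop, 53 mm wide, 45 high above the plate, opens towards -y (faces 20 degrees off x). It was set by hand up to 6 mm either way along y from here; this is not measured. With the pad drawn back, pad to V is thus 8 to 20 mm more than the jar needs.
- pad: Black rubber pad, 40 wide (x), 8 thick, 26 mm high, at z 23..49 mm. Axes as the fixture's; origin at the middle of the face that meets the jar, at fixture y 0 at the start (fully back). It moves 12 mm along +y per radian of the knob; once the jar is against the stop its spring gives 3 N per mm (7 mm of travel). Friction keeps it there when the knob is let go.
- knob: Red round inner knob, white pointer line on top, 30 mm diameter, 25 high, above the ring. Origin: middle of its lower face, 64 mm above the bench; pointer = its x axis, at the start along the fixture's x. Turns 0 to 2.4 rad CLOCKWISE seen from above, which advances the pad. Turning takes 0.20 Nm friction plus 0.012 Nm per N on the pad; at rest between small steps the moment rises by the same 0.012 Nm per N (lagging some 0.03 Nm).
- knob_top (a point): Centre of the knob's top face, 89 mm above the bench.
- ring_mark (a point): Orange mark on top of the graduated outer ring, 23 mm from the axis. The ring (dark, white lines, 60 mm diameter, top 64 mm and bottom 50 mm above the bench) is concentric with the knob, turns at 0.02 Nm, drives nothing, and is set to an angle that must be kept.
- jar_white: bystander: jar of the same shape with a WHITE lid, 56 dia x 70 high (mm); origin at the middle of its underside
- jar_green: bystander: jar of the same shape with a GREEN lid, 56 dia x 70 high (mm); origin at the middle of its underside
- oil: bystander: amber bottle, 68 dia x 190 high, white cap (mm); origin at the middle of its underside
- serum: bystander: clear bottle, 68 dia x 170 high, red cap (mm); origin at the middle of its underside
- vial: bystander: small amber bottle, 30 dia x 65 high, red cap (mm); origin at the middle of its underside
- beaker: bystander: white bowl, 90 dia x 75 high (mm); origin at the middle of its underside
- spatula: bystander: spatula, 180 long, lying flat (mm); origin at the middle, underside

How it is judged (in metres and radians):
On the way, in this order (a step that is already met when the one before it is completed fails the run):
1. the red-lidded jar stands upright on the clamp's plate between pad and stop, let go (z of jar in the frame of fixture between 0.006 and 0.014 m and y of jar in the frame of fixture between 0.02 and 0.056 m and x of jar in the frame of fixture between -0.012 and 0.012 m and angle between jar's own z axis and vertical below 0.09 rad and contact force between the fingers and jar below 0.3 N and linear speed of jar below 0.02 m/s and contact force between pad and jar below 3 N), for 0.2 s.
2. with the fingers on the inner knob, the pad has come to press the jar with more than 5 N (z of jar in the frame of fixture between 0.006 and 0.014 m and y of jar in the frame of fixture between 0.02 and 0.056 m and x of jar in the frame of fixture between -0.012 and 0.012 m and angle between jar's own z axis and vertical below 0.09 rad and contact force between the fingers and knob above 0.5 N and contact force between pad and jar above 5 N), for 0.1 s.
At the end, for the whole second after the job is handed in: The red-lidded jar stands upright (within 5 degrees) and at rest on the clamp's plate between pad and stop (centre within 12 mm of the clamp's middle line), pressed by the pad with 5 to 15 N; the ring's mark is within 3 mm of where it was; nothing is touched by the robot (z of jar in the frame of fixture between 0.006 and 0.014 m and y of jar in the frame of fixture between 0.02 and 0.056 m and x of jar in the frame of fixture between -0.012 and 0.012 m and angle between jar's own z axis and vertical below 0.09 rad and contact force between pad and jar between 5 and 15 N and linear speed of jar below 0.02 m/s and distance of ring_mark from where it was at the start of the episode below 0.003 m).
It fails at once if the pad presses the jar with more than 20 N (contact force between pad and jar above 20 N).
It fails at once if the graduated ring is turned: its mark moves more than 4 mm (distance of ring_mark from where it was at the start of the episode above 0.004 m).
It fails at once if the robot pushes the pad itself (more than 5 N) (contact force between any of the fingers, the arm and pad above 5 N).
It fails at once if another thing is pushed more than 30 mm or tipped over (distance of any of jar_white, jar_green, oil, serum, vial, beaker, spatula from where it was at the start of the episode above 0.03 m or angle between any of jar_white, jar_green, oil, serum, vial, beaker's own z axis and vertical above 0.5 rad).
It also fails if it takes over 72 s, if anything falls off the work surface, if the arm or the gripper's body presses on something with over 40 N, if the wrist force passes 120 N, or if a joint passes its speed limit or range.

## Working session

There is one attempt and no reset: what is moved stays moved. The work goes in short steps, each a Python script; the robot and the scene stay as the last script left them, time stands still between calls to the robot, and variables do not carry over. Pictures are saved under pics/ and viewed, and the job is handed in when it is done.

```bash
mkdir -p pics; ls; python3 - <<'E'
from rig import ctrl
import cv2
for n in("scene","top"):
    c=ctrl.camera(n); cv2.imwrite(f"pics/{n}0.png",c["image"][:,:,::-1]); print({k:v for k,v in c.items() if k!="image"})
s=ctrl.get_state();print(s, ctrl.grasp_offset)
E
```

```text
pics
{'fx': 490.159502585298, 'fy': 490.159502585298, 'cx': 323.91580386778526, 'cy': 237.98043960361647, 'origin': array([ 0.8799357 , -0.49067648,  0.79047211]), 'attitude': array([-139.49859782,    0.90119025,   30.30779754])}
{'fx': 534.9359140160059, 'fy': 534.9359140160059, 'cx': 313.13106114723024, 'cy': 243.71988411774686, 'origin': array([0.30014706, 0.03535188, 1.2853606 ]), 'attitude': array([-167.39441632,   -0.20940899,  -88.29960739])}
{'clock': 0.1, 'qpos': array([62.53841168, 24.44494427,  4.23251439, 92.04787077, -1.95473965,
       63.64432999, -3.84485079]), 'joint_velocities': array([ 0.06779868, -0.03217831, -0.02542677, -0.19833684,  0.11788968,
        0.08174051,  0.08478302]), 'joint_efforts': array([ 9.55184223e-03, -9.37451077e+01,  3.67833629e+00, -4.55038834e+01,
       -4.83325613e-02,  1.67651352e-02,  9.68793506e-05]), 'position': array([ 0.21842487, -0.63822872,  0.1745647 ]), 'ee_rot': array([-1.79935160e+02,  4.02699920e-03,  1.88923844e+01]), 'wrist_force': array([ 0.2995992 , -0.39966328, -0.3440073 ]), 'wrist_torque': array([-0.01683272, -0.02541648,  0.05491519]), 'gripper_width': 0.09404366437059689} -0.0188
```

View pics/scene0.png

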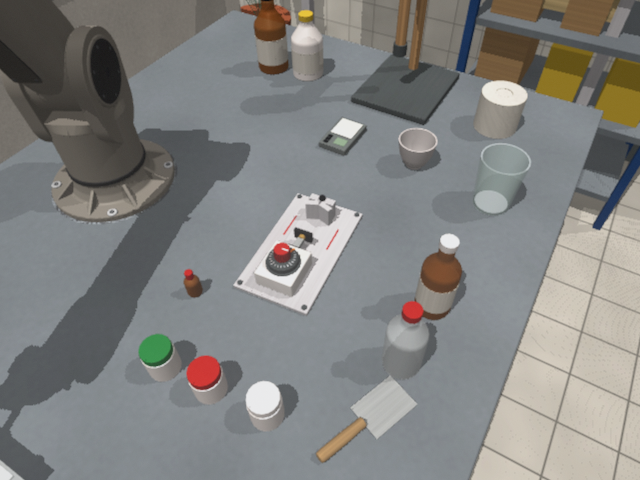

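View pics/top0.png

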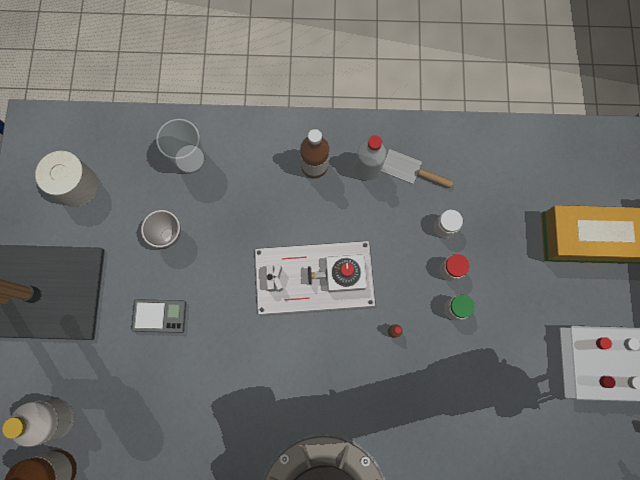

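The red-lid jar is at about (456,266) in the top view and (205,373) in the scene view. The clamp's knob is at (347,269) in the top view, with the V stop on its left, and the plate corners are visible.

```bash
cat > h.py <<'E'
import numpy as np, cv2
from scipy.spatial.transform import Rotation as Ro
def ray(c,uv,z):
    R=Ro.from_euler('xyz',c['attitude'],degrees=True).as_matrix()
    uv=np.atleast_2d(uv).astype(float)
    d=np.c_[(uv[:,0]-c['cx'])/c['fx'],(uv[:,1]-c['cy'])/c['fy'],np.ones(len(uv))]@R.T
    o=np.array(c['origin']); return o+d*((z-o[2])/d[:,2])[:,None]
def blobs(mask,amin):
    n,l,s,ce=cv2.connectedComponentsWithStats(mask.astype(np.uint8))
    return [(s[i],ce[i],l==i) for i in range(1,n) if s[i,4]>=amin]
def red(im):
    h=cv2.cvtColor(im,cv2.COLOR_RGB2HSV); return ((h[...,0]<8)|(h[...,0]>172))&(h[...,1]>170)&(h[...,2]>90)
E
python3 - <<'E'
from rig import ctrl; from h import *
np.set_printoptions(precision=4,suppress=True)
for n in("top","scene"):
    c=ctrl.camera(n);im=c['image']
    print(n)
    for s,ce,m in blobs(red(im),40): print('red',s,ce.round(1),'z.07',ray(c,ce,.07)[0],'z.089',ray(c,ce,.089)[0])
    if n=='top':
        h=cv2.cvtColor(im,cv2.COLOR_RGB2HSV)
        m=(h[...,2]>165)&(h[...,1]<60)
        m=cv2.morphologyEx(m.astype(np.uint8),cv2.MORPH_CLOSE,np.ones((5,5)))
        for s,ce,mm in blobs(m,3000):
            cn=max(cv2.findContours(mm.astype(np.uint8),0,2)[0],key=cv2.contourArea)
            if s[0]<240 or s[0]>300: continue
            b=cv2.boxPoints(cv2.minAreaRect(cn)); print(s,b)
            P=ray(c,b,.01); print(P, P.mean(0)); print(np.linalg.norm(np.diff(P,axis=0),axis=1),[np.degrees(np.arctan2(*(P[(i+1)%4]-P[i])[[1,0]])) for i in range(4)])
    for k,(r) in {'a':(220,320,240,400)}.items():
        if n=='top': cv2.imwrite('pics/topcrop.png',cv2.resize(im[225:325,245:385,::-1],None,fx=5,fy=5,interpolation=2))
        else: cv2.imwrite('pics/scenecrop.png',cv2.resize(im[185:315,225:375,::-1],None,fx=4.5,fy=4.5,interpolation=2))
E
```

```text
top
red [369 136  12  12 102] [374.7 141.5] z.07 [ 0.8312 -0.1031  0.07  ] z.089 [ 0.8229 -0.101   0.089 ]
red [446 255  23  22 339] [457.4 265. ] z.07 [ 0.5317 -0.2955  0.07  ] z.089 [ 0.5281 -0.2903  0.089 ]
red [600 338  11  11  94] [605.3 343.1] z.07 [ 0.364  -0.6217  0.07  ] z.089 [ 0.363  -0.6115  0.089 ]
red [604 377  11  11  81] [609.2 381.7] z.07 [ 0.2801 -0.6229  0.07  ] z.089 [ 0.2804 -0.6126  0.089 ]
[ 256  241  119   73 6099] [[253.5533 248.7462]
 [369.8173 240.4416]
 [374.4417 305.1827]
 [258.1777 313.4873]]
[[ 0.5684  0.1839  0.01  ]
 [ 0.5978 -0.0993  0.01  ]
 [ 0.4398 -0.1113  0.01  ]
 [ 0.4118  0.1645  0.01  ]] [0.5045 0.0344 0.01  ]
[0.2847 0.1585 0.2772] [np.float64(-84.06854124346943), np.float64(-175.63696004151052), np.float64(95.79517210957161), np.float64(7.0776728633139125)]
scene
red [274 244  15  11  98] [280.3 248.7] z.07 [ 0.501 -0.029  0.07 ] z.089 [ 0.5109 -0.0412  0.089 ]
red [403 301  20  18 277] [412.4 310.1] z.07 [ 0.7733 -0.0306  0.07  ] z.089 [ 0.7762 -0.0427  0.089 ]
red [187 356  33  31 770] [202.9 371.1] z.07 [ 0.5327 -0.2973  0.07  ] z.089 [ 0.5419 -0.3024  0.089 ]
```

View pics/topcrop.png

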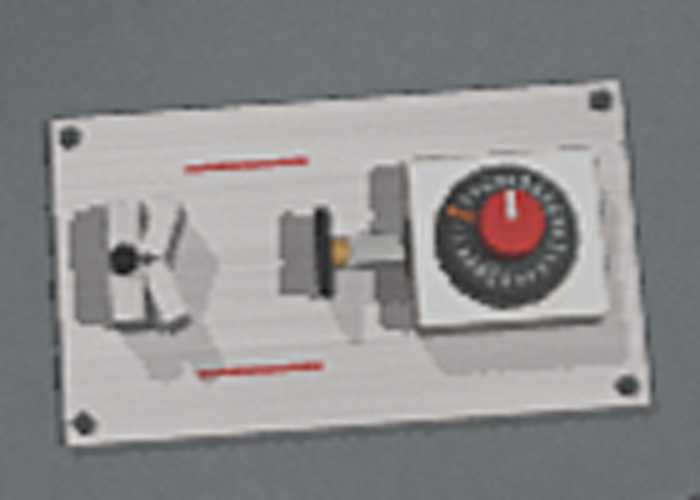

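View pics/scenecrop.png

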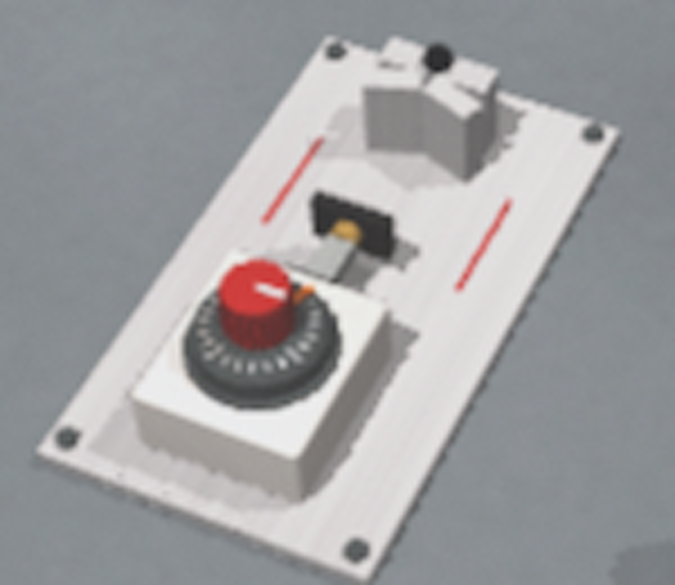

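```bash
cat > fit.py <<'E'
from rig import ctrl; from h import *
np.set_printoptions(precision=4,suppress=True)
F=np.array([[.08,.125],[.08,-.155],[-.08,-.155],[-.08,.125]])
C={'top':(np.array([[51,120],[617,81],[651,404],[67,446]]),5,(245,225),[511,217]),
   'scene':(np.array([[622,131],[367,583],[36,452],[329,36]]),4.5,(225,185),[257,288])}
def fit(F,P):
    a=F-F.mean(0);b=P-P.mean(0)
    th=np.arctan2((a[:,0]*b[:,1]-a[:,1]*b[:,0]).sum(),(a*b).sum())
    R=np.array([[np.cos(th),-np.sin(th)],[np.sin(th),np.cos(th)]]);t=P.mean(0)-R@F.mean(0)
    return th,R,t,P-(F@R.T+t)
A=[];B=[]
for n,(u,s,o,k) in C.items():
    c=ctrl.camera(n); f=lambda u:(np.array(u)+.5)/s-.5+np.array(o)
    P=ray(c,f(u),.01)[:,:2]; th,R,t,r=fit(F,P); K=ray(c,f(k),.089)[0]
    print(n,np.degrees(th),t,'\n',r,'\nknob',K[:2],'pred',R@[0,-.09]+t)
    A.append(P);B.append(F)
th,R,t,r=fit(np.vstack(B),np.vstack(A));print('all',np.degrees(th),t,'knob',R@[0,-.09]+t,'nest',R@[0,.032]+t)
E
python3 fit.py
```

```text
top 5.86311930971051 [0.5025 0.0496] 
 [[-0.0004 -0.0012]
 [-0.0011  0.0016]
 [ 0.0006  0.0006]
 [ 0.001  -0.0009]] 
knob [ 0.5136 -0.0391] pred [ 0.5117 -0.0399]
scene 5.385423694735422 [0.5039 0.0492] 
 [[-0.0001 -0.0005]
 [-0.0002  0.0001]
 [ 0.0004  0.    ]
 [-0.0001  0.0004]] 
knob [ 0.5131 -0.0398] pred [ 0.5123 -0.0404]
all 5.623372278140865 [0.5032 0.0494] knob [ 0.512  -0.0401] nest [0.5    0.0813]
```

The plate fit gives a fixture yaw of about 5.6° with the origin at (0.503, 0.049). The knob ray at z = 0.089 agrees with that to within 2 mm. Next I check the IK.

```bash
python3 - <<'E'
from rig import ctrl; import numpy as np
np.set_printoptions(precision=1,suppress=True)
for n,p,ys in [('pick',[.532,-.2965,.03],[0,20,180]),('nest',[.5,.081,.04],[-84.4,95.6]),('knob',[.512,-.04,.069],[-90,-45,0,45,60,90,120,150])]:
    for y in ys: print(n,y,ctrl.ik(p,[180,0,y]))
E
```

```text
pick 0 [ 24.6  27.7  -2.  107.4   1.3  45.  -68.1]
pick 20 [ 27.   27.7  -5.  107.2   3.3  45.2 -49.8]
pick 180 [ 48.   31.2 -32.6 105.9  21.6  49.2  94.8]
nest -84.4 [ -67.2   39.3   69.4  122.7  -48.1   52.7 -143.4]
nest 95.6 [ 21.1  25.  -45.2 118.1  24.4  46.4 -33.1]
knob -90 [ -54.2   35.4   69.7  120.7  -42.3   53.9 -140.4]
knob -45 [   7.3   17.4  -11.8  117.6    4.9   45.4 -142.4]
knob 0 [  14.    18.   -19.6  117.2    8.3   46.  -100.5]
knob 45 [ 18.9  18.7 -25.4 116.9  11.   46.5 -57.9]
knob 60 [ 20.5  19.  -27.3 116.9  11.8  46.7 -43.7]
knob 90 [ 23.3  19.5 -30.7 116.7  13.5  47.1 -15.2]
knob 120 [ 26.1  20.1 -34.  116.5  15.1  47.6  13.4]
knob 150 [ 28.6  20.8 -37.2 116.4  16.7  48.   41.9]
```

```bash
python3 - <<'E'
from rig import ctrl; from h import *
np.set_printoptions(precision=4,suppress=True)
p=[.532,-.2965]
ctrl.movep(p+[.16],[180,0,0])
print(ctrl.move_straight(p+[.018],contact_N=8)); s=ctrl.get_state(); print(s['position'],s['clock'])
ctrl.command_gripper(.045); s=ctrl.get_state(); print(s['gripper_width'],s['wrist_force'])
ctrl.move_straight(p+[.19]); s=ctrl.get_state(); print(s['position'],s['gripper_width'],s['wrist_force'],s['clock'])
c=ctrl.camera('scene'); cv2.imwrite('pics/s1.png',c['image'][:,:,::-1])
E
```

```text
False
[ 0.5326 -0.2968  0.0189] 3.1
0.0543888405347406 [-0.8495  0.5473  2.2768]
[ 0.5315 -0.2963  0.189 ] 0.054554926946301305 [ 0.0731 -0.1516 -2.4613] 5.1083
```

View pics/s1.png

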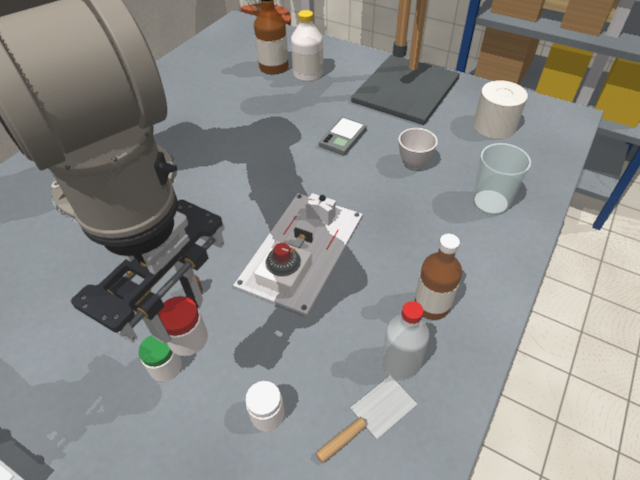

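The jar is held, with its lid at (180,318). The other jars are undisturbed.

```bash
python3 - <<'E'
from rig import ctrl; from h import *
np.set_printoptions(precision=4,suppress=True)
p=[.500,.0812]; r=[180,0,95.6]
ctrl.movep(p+[.19],r)
ctrl.move_straight(p+[.045]); s=ctrl.get_state(); print(s['position'],s['ee_rot'],s['wrist_force'],s['clock'])
for n in('scene','top'):
    c=ctrl.camera(n); cv2.imwrite(f'pics/{n}2.png',cv2.resize(c['image'][185:315,225:385,::-1] if n=='scene' else c['image'][215:335,235:385,::-1],None,fx=4,fy=4,interpolation=2))
E
```

```text
[0.5006 0.0813 0.0457] [179.9356  -0.0034  95.5901] [-0.2701 -0.0962 -1.6712] 7.6917
```

View pics/scene2.png

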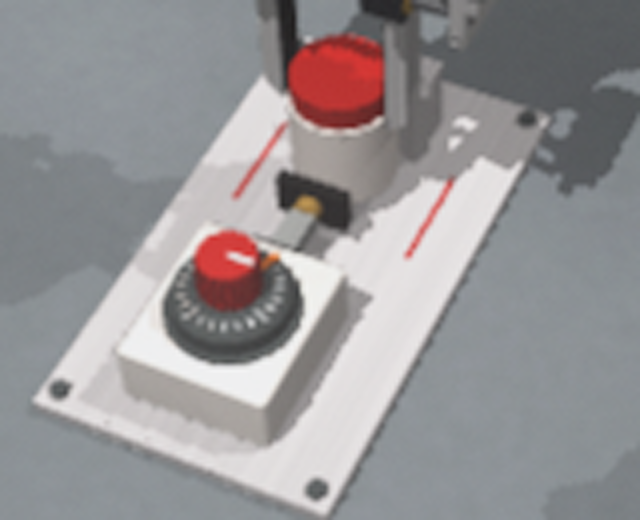

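View pics/top2.png

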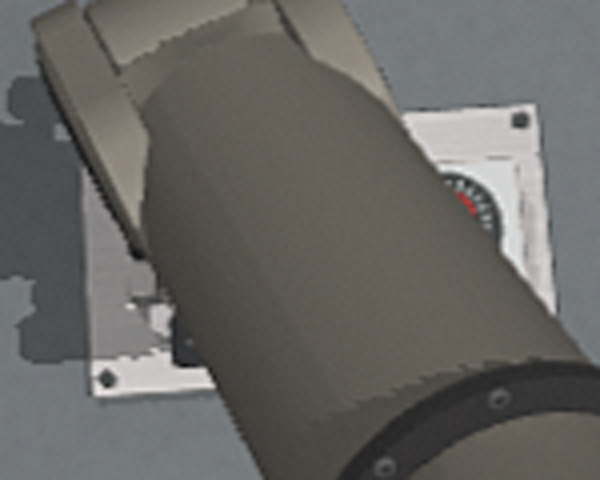

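The scene crop shows the jar over the nest behind the pad, with clear space between it and the fingers on either side. I'll lower it now.

```bash
python3 - <<'E'
from rig import ctrl; from h import *
np.set_printoptions(precision=4,suppress=True)
p=[.500,.0812]
s=ctrl.get_state(); f0=s['wrist_force']
print(ctrl.move_straight(p+[.024],max_speed=.02,contact_N=4)); s=ctrl.get_state(); print(s['position'],s['wrist_force']-f0,s['clock'])
E
```

```text
True
[0.4998 0.0812 0.0277] [0.5061 0.0537 4.6402] 8.5917
```

```bash
python3 - <<'E'
from rig import ctrl; from h import *
np.set_printoptions(precision=4,suppress=True)
ctrl.command_gripper(.085); ctrl.dwell(.3)
ctrl.move_straight([.500,.0812,.16])
ctrl.movep([.512,-.0401,.16],[180,0,150])
s=ctrl.get_state(); print(s['position'],s['wrist_force'],s['wrist_torque'],s['clock'])
for n in('scene','top'):
    c=ctrl.camera(n); cv2.imwrite(f'pics/{n}3.png',cv2.resize(c['image'][145:315,205:385,::-1] if n=='scene' else c['image'][215:335,235:385,::-1],None,fx=3.5,fy=3.5,interpolation=2))
E
```

```text
[ 0.5118 -0.0396  0.1597] [-0.5252  0.3401 -0.1651] [ 0.0472 -0.1445  0.0438] 11.7083
```

View pics/scene3.png

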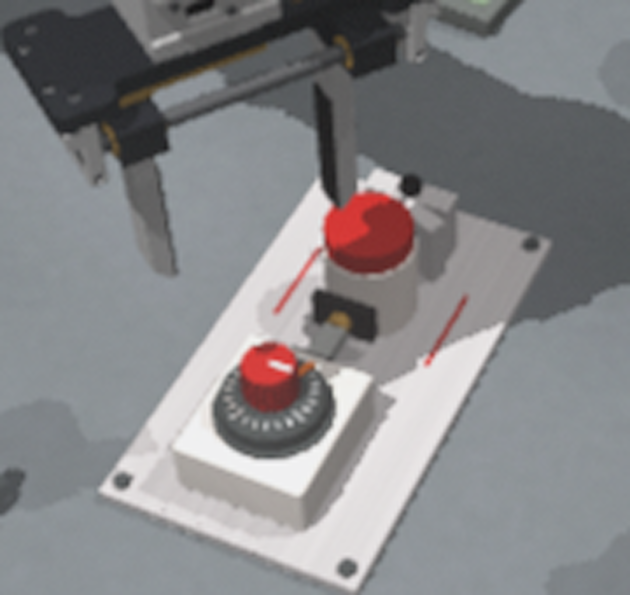

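View pics/top3.png

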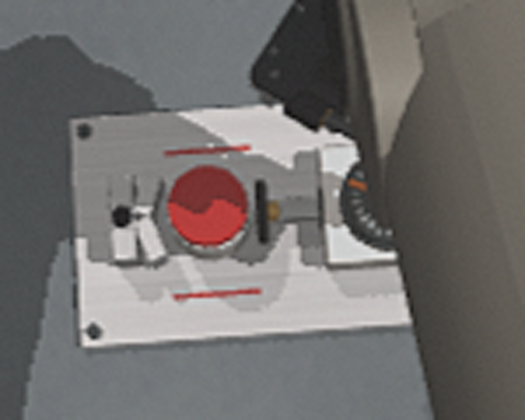

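The jar stands free with gaps to the pad and the V stop on both sides. Next is the knob.

```bash
python3 - <<'E'
from rig import ctrl; from h import *
np.set_printoptions(precision=4,suppress=True)
k=[.5125,-.0398]
ctrl.command_gripper(.06)
ctrl.move_straight(k+[.11])
print(ctrl.move_straight(k+[.0685],max_speed=.06,contact_N=6))
ctrl.dwell(.2)
def st(l):
    s=ctrl.get_state(); print(l,s['position'],s['wrist_force'],s['wrist_torque'],round(s['gripper_width'],4),s['qpos'][6].round(2),s['clock'])
st('pre'); ctrl.command_gripper(.02); ctrl.dwell(.2); st('grip')
E
```

```text
False
pre [ 0.5127 -0.0398  0.0688] [ 0.203  -0.2888 -0.098 ] [-0.0158 -0.1123 -0.013 ] 0.0605 44.86 13.925
grip [ 0.5125 -0.0398  0.0685] [ 0.4988  0.8758 -0.2843] [ 0.0006 -0.1446  0.0363] 0.0202 44.85 14.9
```

```bash
python3 - <<'E'
from rig import ctrl; from h import *
c=ctrl.camera('scene'); cv2.imwrite('pics/s4.png',cv2.resize(c['image'][165:315,215:365,::-1],None,fx=4,fy=4,interpolation=2))
c=ctrl.camera('top'); cv2.imwrite('pics/t4.png',cv2.resize(c['image'][215:335,235:385,::-1],None,fx=4,fy=4,interpolation=2))
E
```

```text
(no output)
```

View pics/s4.png

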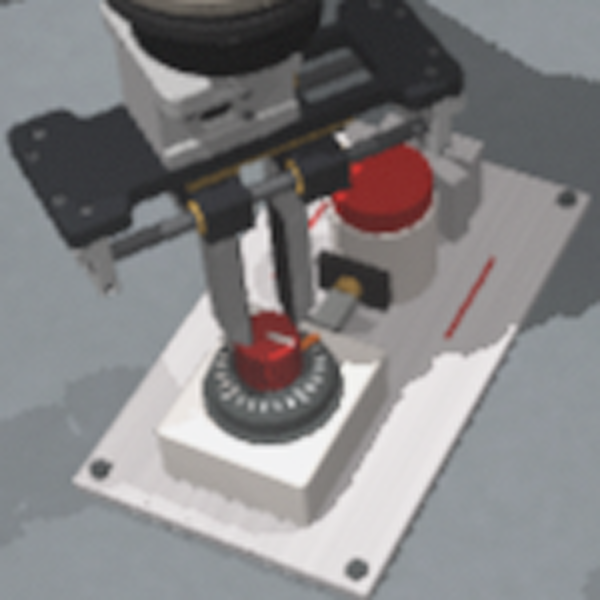

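View pics/t4.png

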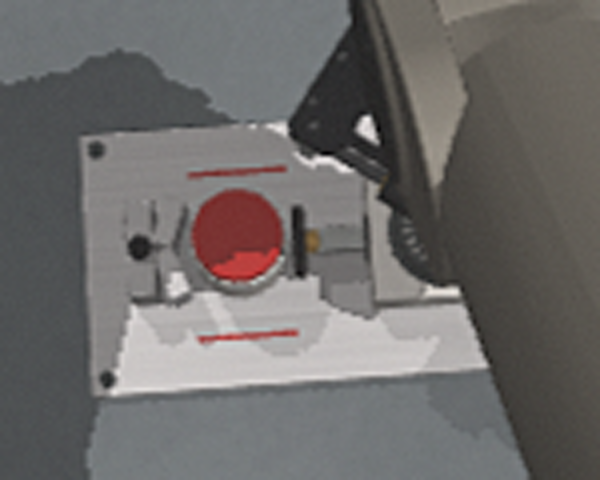

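```bash
cat >> h.py <<'E'
def proj(c,p):
    R=Ro.from_euler('xyz',c['attitude'],degrees=True).as_matrix()
    q=(np.atleast_2d(p)-c['origin'])@R; return np.c_[q[:,0]/q[:,2]*c['fx']+c['cx'],q[:,1]/q[:,2]*c['fy']+c['cy']]
E
python3 - <<'E'
from rig import ctrl; from h import *
np.set_printoptions(precision=4,suppress=True)
s=ctrl.get_state(); print(s['position'],s['ee_rot'],s['gripper_width'],s['wrist_force'],s['wrist_torque'],s['clock'])
c=ctrl.camera('scene')
R=Ro.from_euler('xyz',s['ee_rot'],degrees=True).as_matrix()
P=[s['position']+R@np.array(v) for v in([0,0,0],[0,.01,0],[0,-.01,0],[0,.01,-.04],[0,-.01,-.04])]+[[.5125,-.0398,.089],[.5125,-.0398,.064]]
u=proj(c,P);print((u-[215,165])*4)
im=c['image'].copy()
big=cv2.resize(im[165:315,215:365,::-1],None,fx=4,fy=4,interpolation=2)
for q in (u-[215,165])*4: cv2.circle(big,tuple(int(x) for x in q),3,(255,0,0),-1)
cv2.imwrite('pics/s5.png',big)
E
```

```text
[ 0.5125 -0.0398  0.0685] [179.9994  -0.0018 150.0001] 0.020135583787365966 [-0.459  -0.0441  0.656 ] [-0.0043 -0.1323 -0.019 ] 15.0
[[269.3454 361.5112]
 [288.2879 353.1175]
 [250.2746 369.9616]
 [281.9092 298.3539]
 [242.5518 315.3906]
 [265.7866 333.9645]
 [270.1031 367.4523]]
```

View pics/s5.png

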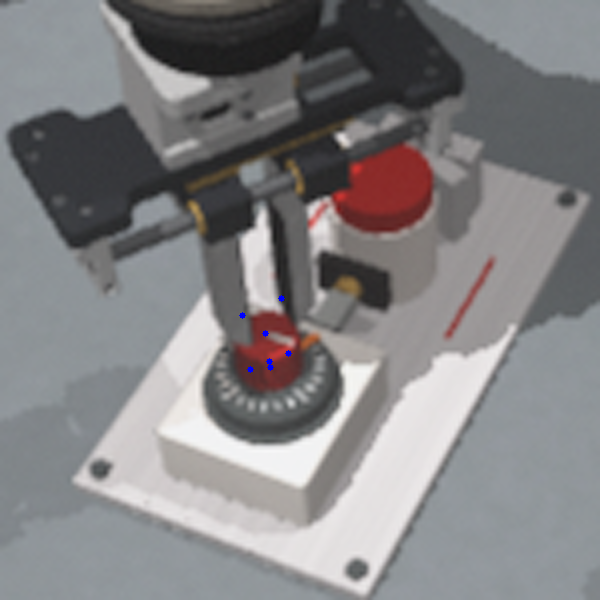

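The knob projects where I expected it, but the fingers seem to end near the knob's top, above the nominal TCP. The gripper also closed to 20 mm with no grip. I'll measure the real tip position in free air.

```bash
python3 - <<'E'
from rig import ctrl; from h import *
np.set_printoptions(precision=4,suppress=True)
ctrl.command_gripper(.06)
ctrl.move_straight([.5125,-.0398,.13])
s=ctrl.get_state(); print(s['position'],s['gripper_width'],s['wrist_force'],s['clock'])
c=ctrl.camera('scene')
R=Ro.from_euler('xyz',s['ee_rot'],degrees=True).as_matrix()
w=s['gripper_width']/2
P=[s['position']+R@np.array(v) for v in([0,0,0],[0,w,0],[0,-w,0],[0,w,-.0188],[0,-w,-.0188],[0,w,-.04],[0,-w,-.04])]
u=(proj(c,P)-[215,115])*4
big=cv2.resize(c['image'][115:265,215:365,::-1],None,fx=4,fy=4,interpolation=2)
for q in u: cv2.circle(big,tuple(int(x) for x in q),3,(255,0,0),-1)
cv2.imwrite('pics/s6.png',big)
E
```

```text
[ 0.5123 -0.04    0.1296] 0.06004817989558344 [ 0.2267  0.1715 -0.4976] 16.3833
```

View pics/s6.png

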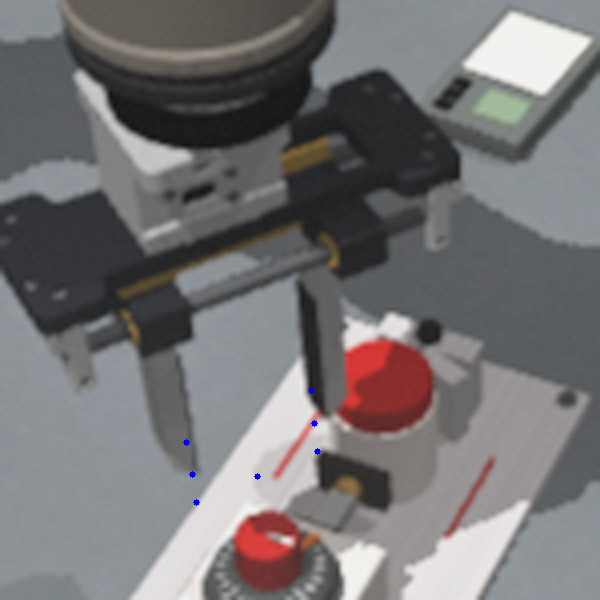

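In free air the tips end about 30 px above the projected TCP. That matches tips sitting about 20 mm behind the reported TCP in z, and explains the missed grip. I'll descend further, with contact detection, and re-grip.

```bash
python3 - <<'E'
from rig import ctrl; from h import *
np.set_printoptions(precision=4,suppress=True)
k=[.5125,-.0398]
print(ctrl.move_straight(k+[.054],max_speed=.05,contact_N=4))
ctrl.dwell(.2)
def st(l):
    s=ctrl.get_state(); print(l,s['position'],s['wrist_force'],s['wrist_torque'],round(s['gripper_width'],4),s['qpos'][6].round(2),s['clock'])
st('pre')
c=ctrl.camera('scene'); cv2.imwrite('pics/s7.png',cv2.resize(c['image'][165:315,215:365,::-1],None,fx=4,fy=4,interpolation=2))
E
```

```text
False
pre [ 0.5126 -0.0398  0.0541] [0.3947 0.7156 0.0242] [ 0.0048 -0.1856  0.0001] 0.0598 43.93 18.3
```

View pics/s7.png

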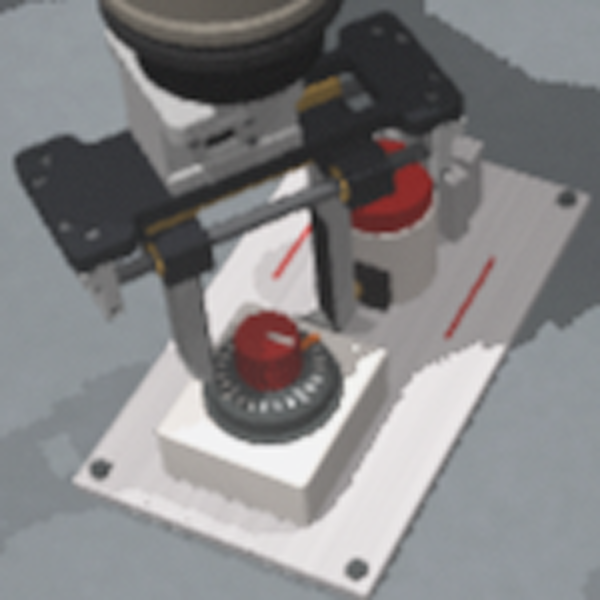

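Left tip at (212,380) and right tip at (332,326), which puts them about 10 mm above the ring plane. They straddle the knob symmetrically, so I'll close.

```bash
python3 - <<'E'
from rig import ctrl; from h import *
np.set_printoptions(precision=4,suppress=True)
def st(l):
    s=ctrl.get_state(); print(l,s['position'],s['wrist_force'],s['wrist_torque'],round(s['gripper_width'],4),s['qpos'][6].round(2),s['clock'])
ctrl.command_gripper(.02); ctrl.dwell(.2); st('grip')
c=ctrl.camera('scene'); cv2.imwrite('pics/s8.png',cv2.resize(c['image'][165:315,215:365,::-1],None,fx=4,fy=4,interpolation=2))
E
```

```text
grip [ 0.5124 -0.0399  0.054 ] [-1.7938 -2.0973  1.2602] [-0.3491  0.0557  0.0293] 0.0284 43.93 19.1583
```

View pics/s8.png

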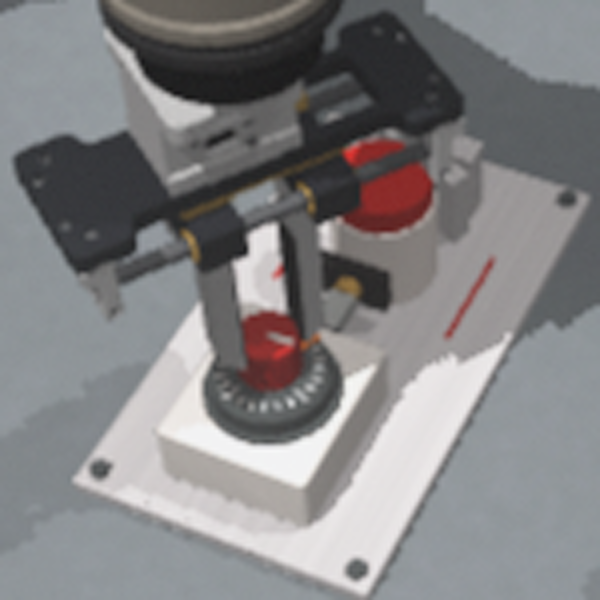

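Width is 28.4 mm, consistent with the knob, and the orange mark is still at about (306,342). I'll turn clockwise by joint 7 (decreasing yaw) and log the moment.

```bash
cat > turn.py <<'E'
from rig import ctrl; from h import *
import sys
np.set_printoptions(precision=2,suppress=True)
def mz(n=6):
    v=[];f=[]
    for _ in range(n):
        ctrl.dwell(.03); s=ctrl.get_state(); v.append(s['wrist_torque'][2]); f.append(s['wrist_force'])
    return np.mean(v),np.std(v)/n**.5,np.mean(f,0),s
def turn(deg,step,lim,n=6):
    done=0
    while done<deg-1e-6:
        q=np.array(ctrl.get_state()['qpos']) if done==0 else q
        q[6]-=step; ctrl.goto_joints(q); done+=step
        m,e,f,s=mz(n); print(f"j7cmd {q[6]:.1f} j7 {s['qpos'][6]:.2f} yaw {s['ee_rot'][2]:.2f} mz {m:.3f}+-{e:.3f} F {f} w {s['gripper_width']:.4f} t {s['clock']:.2f}")
        if abs(m)>lim: print('LIMIT');return True
    return False
if __name__=='__main__': turn(float(sys.argv[1]),float(sys.argv[2]),float(sys.argv[3]))
E
python3 turn.py 30 6 0.33; python3 - <<'E'
from rig import ctrl; from h import *
c=ctrl.camera('scene'); cv2.imwrite('pics/s9.png',cv2.resize(c['image'][165:315,215:365,::-1],None,fx=4,fy=4,interpolation=2))
E
```

```text
j7cmd 37.9 j7 38.04 yaw 144.11 mz -0.030+-0.016 F [-1.68 -1.71  1.37] w 0.0286 t 19.66
j7cmd 31.9 j7 32.06 yaw 138.12 mz -0.021+-0.016 F [-2.15 -2.84  1.93] w 0.0282 t 20.11
j7cmd 25.9 j7 26.16 yaw 132.22 mz -0.031+-0.014 F [-3.08 -3.85  2.99] w 0.0282 t 20.56
j7cmd 19.9 j7 20.16 yaw 126.21 mz -0.013+-0.010 F [-3.82 -4.14  3.54] w 0.0285 t 21.01
j7cmd 13.9 j7 14.16 yaw 120.21 mz -0.018+-0.013 F [-4.15 -4.3   3.74] w 0.0290 t 21.46
```

View pics/s9.png

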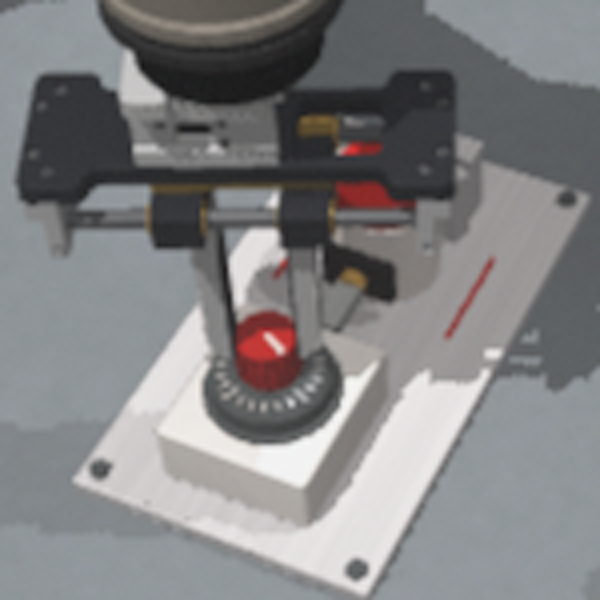

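The knob follows the grip: the pointer has rotated and the pad has advanced. The resting baseline is about -0.02 Nm with about 0.015 noise. I'll continue with more averaging.

```bash
python3 - <<'E'
from turn import *
turn(24,3,0.07,14)
c=ctrl.camera('scene'); cv2.imwrite('pics/s10.png',cv2.resize(c['image'][165:315,215:365,::-1],None,fx=4,fy=4,interpolation=2))
E
```

```text
j7cmd 11.2 j7 11.27 yaw 117.33 mz 0.144+-0.009 F [-3.25 -3.78  2.92] w 0.0287 t 22.23
LIMIT
```

View pics/s10.png

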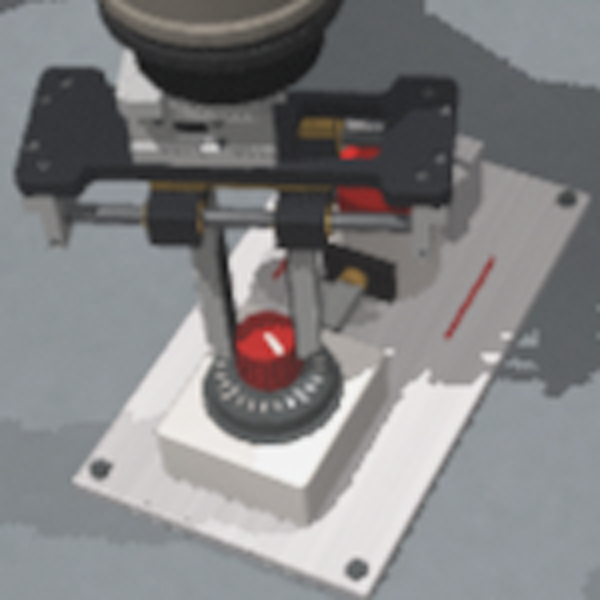

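The 0.144 Nm reading comes from resting friction with small steps: the pad has moved only about 6.9 mm, below the 8 mm minimum for stop contact. I'll carry on with uniform small steps and watch for a rise above a stable baseline.

```bash
python3 - <<'E'
from turn import *
turn(12,3,0.24,12)
E
```

```text
j7cmd 8.3 j7 8.38 yaw 114.44 mz 0.095+-0.009 F [-3.62 -3.62  3.45] w 0.0287 t 22.93
j7cmd 5.3 j7 5.38 yaw 111.43 mz 0.080+-0.009 F [-3.59 -3.73  3.72] w 0.0284 t 23.57
j7cmd 2.3 j7 2.38 yaw 108.43 mz 0.086+-0.006 F [-3.78 -3.66  4.39] w 0.0283 t 24.23
j7cmd -0.7 j7 -0.62 yaw 105.43 mz 0.069+-0.010 F [-3.98 -3.77  4.53] w 0.0285 t 24.88
```

```bash
python3 - <<'E'
from turn import *
turn(24,3,0.13,12)
c=ctrl.camera('scene'); cv2.imwrite('pics/s11.png',cv2.resize(c['image'][165:315,215:365,::-1],None,fx=4,fy=4,interpolation=2))
E
```

```text
j7cmd -3.6 j7 -3.46 yaw 102.58 mz 0.086+-0.010 F [-3.73 -3.32  3.95] w 0.0284 t 25.52
j7cmd -6.6 j7 -6.46 yaw 99.59 mz 0.091+-0.008 F [-4.06 -3.55  4.08] w 0.0288 t 26.18
j7cmd -9.6 j7 -9.46 yaw 96.59 mz 0.089+-0.007 F [-4.34 -3.61  4.57] w 0.0284 t 26.82
j7cmd -12.6 j7 -12.46 yaw 93.59 mz 0.082+-0.006 F [-4.67 -3.44  4.52] w 0.0283 t 27.48
j7cmd -15.6 j7 -15.46 yaw 90.59 mz 0.111+-0.008 F [-5.12 -3.58  4.92] w 0.0286 t 28.12
j7cmd -18.6 j7 -18.46 yaw 87.58 mz 0.097+-0.010 F [-5.37 -3.39  5.16] w 0.0282 t 28.77
j7cmd -21.6 j7 -21.46 yaw 84.59 mz 0.116+-0.005 F [-5.59 -3.41  5.54] w 0.0282 t 29.43
j7cmd -24.6 j7 -24.46 yaw 81.59 mz 0.120+-0.006 F [-5.89 -3.41  5.85] w 0.0283 t 30.07
```

View pics/s11.png

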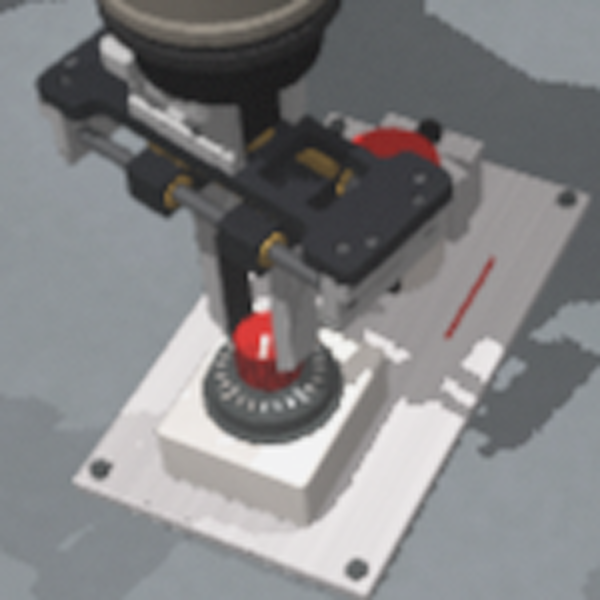

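```bash
python3 - <<'E'
from turn import *
c=ctrl.camera('scene')
for d in(-50,-63,-75): print(d,(proj(c,[[.5125,-.0398,.089],[.5125+.013*np.cos(np.radians(d)),-.0398+.013*np.sin(np.radians(d)),.089]])-[215,165])*4)
turn(9,3,0.15,14)
E
```

```text
-50 [[265.79 333.96]
 [268.98 355.55]]
-63 [[265.79 333.96]
 [262.56 355.89]]
-75 [[265.79 333.96]
 [256.78 355.2 ]]
j7cmd -27.5 j7 -27.30 yaw 78.76 mz 0.147+-0.009 F [-4.22 -3.68  4.44] w 0.0285 t 30.89
j7cmd -30.5 j7 -30.30 yaw 75.76 mz 0.175+-0.008 F [-4.47 -3.4   4.72] w 0.0288 t 31.61
LIMIT
```

No slip: the pointer at (263,357) matches the -63° prediction. The moment is now rising at the spring's slope, about 0.025 Nm per 3°. One more step.

```bash
python3 - <<'E'
from turn import *
m,e,f,s=mz(10);print(m,e)
turn(3,3,0.25,18)
for n in('scene','top'):
    c=ctrl.camera(n); cv2.imwrite(f'pics/{n}12.png',cv2.resize(c['image'][165:315,215:365,::-1] if n=='scene' else c['image'][215:335,235:385,::-1],None,fx=4,fy=4,interpolation=2))
E
```

```text
0.17701160465099958 0.010181228823418636
j7cmd -33.3 j7 -33.10 yaw 72.95 mz 0.185+-0.005 F [-3.99 -3.3   4.19] w 0.0282 t 32.79
```

View pics/scene12.png

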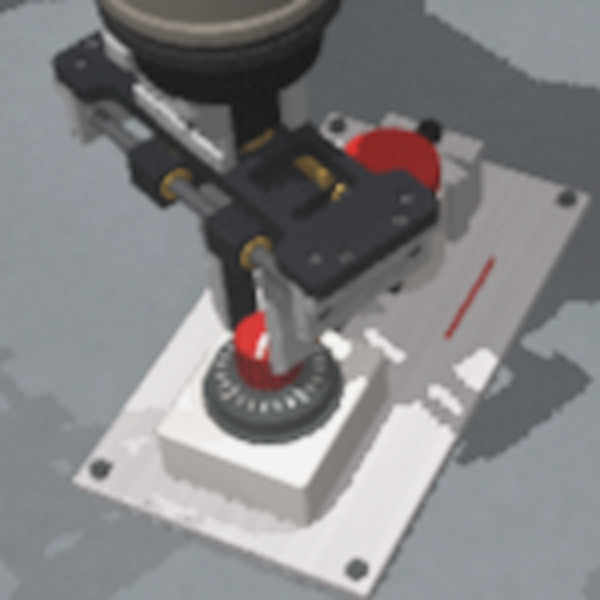

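View pics/top12.png

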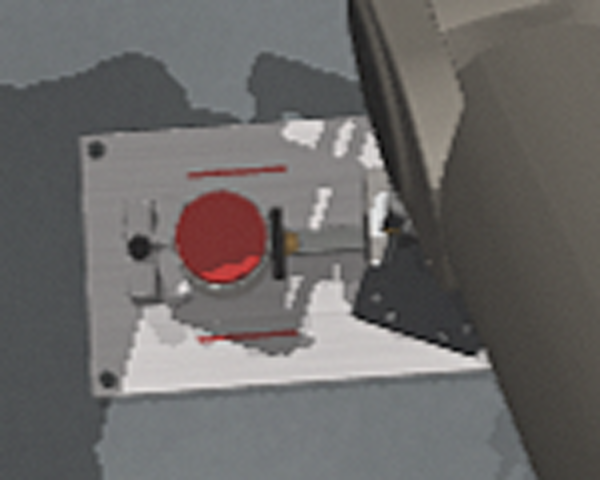

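The moment is up about 0.10 Nm over the baseline, roughly 8 N. As a cross-check, I'll measure how far the pad moved in the top view against the knob travel, since the difference is the spring compression.

```bash
python3 - <<'E'
from rig import ctrl; from h import *
np.set_printoptions(precision=2,suppress=True)
c=ctrl.camera('top'); cv2.imwrite('pics/top13.png',c['image'][:,:,::-1])
print(ctrl.get_state()['clock'])
A=cv2.imread('pics/top0.png')[:,:,::-1]; B=c['image']
cv2.imwrite('pics/cmp.png',np.vstack([cv2.resize(x[250:300,285:335,::-1],None,fx=6,fy=6,interpolation=0) for x in(A,B)]))
for n,im in(('start',A),('now',B)):
    g=cv2.cvtColor(np.ascontiguousarray(im),cv2.COLOR_RGB2GRAY).astype(float)
    res=[]
    for v in range(264,286): print(n,v,g[v,296:318].astype(int))
E
```

```text
32.9417
start 264 [187 189 190 191 190 190 190 191 189 190 190 190 187 187 188 186 184 184
 184 183 183 188]
start 265 [188 187 187 186 184 187 184 186 184 184 186 188 191 194 191 188 183 186
 185 183 186 191]
start 266 [186 187 186 186 186 188 191 191 190 187 192 176 126 118 146 198 192 189
 188 188 190 191]
start 267 [188 188 188 192 194 177 131 160 200 197 203 167  50  48  97 175 194 188
 187 188 187 188]
start 268 [187 187 188 189 175 129 115 124 141 137 144 121  39  40  73 149 193 188
 187 187 187 190]
start 269 [189 187 189 191 169 116 121 121 123 123 127 108  42  48  73 148 201 192
 192 192 194 197]
start 270 [188 188 189 195 173 120 126 127 128 128 132 112  44  48  72 152 203 195
 194 191 193 198]
start 271 [190 191 190 195 174 119 125 127 126 127 130 112  44  50  75 156 207 197
 194 193 177 154]
start 272 [191 191 189 193 172 118 125 124 124 125 131 112  53  52  58 105 139 131
 145 169 166 161]
start 273 [188 187 187 191 171 116 122 124 123 125 129 113  53  51  52  87 124 118
 135 159 156 156]
start 274 [185 183 184 188 169 114 122 123 121 124 128 109  51  52  55 100 142 135
[... 2584 characters left out ...]
 84 92]
now 279 [ 81 101 101  82  81 114  75  42  39  41  79 110 103 101 102 105 106 104
 104 106 105 107]
now 280 [102 104 101  85  85 102  80  59  39  42  82 116 113 111 110 111 110 111
 109 111 110 109]
now 281 [102  96  78  84 103  90  85  61  39  41  80 114 113 108 108 108 110 109
 108 108 108 104]
now 282 [ 99  78  90 117  91  94  95  57  37  36  76 116 109 108 106 110 108 110
 108 109 107 103]
now 283 [ 61  91 118  96  86 102 101  53  32  29  70 110 101  98 101 107 109 108
 108 108 107 102]
now 284 [ 86 106  99  86  92 106 104  66  25  36  80 142 180 181 161 104 109 108
 104  99 100  95]
now 285 [109  96  90  91 102 113 112 109 103 102 104 143 191 168 116 104 104 100
 130 173 172 170]
```

View pics/cmp.png

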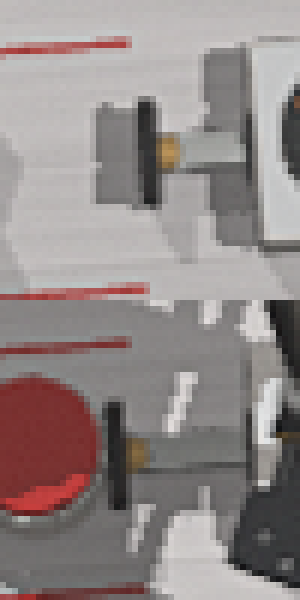

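The pad moved 5.3 px, about 12.4 mm, against 16.1 mm of knob travel. That is about 3.7 mm of compression, or about 11 N. It puts contact near yaw 91°, where the moment began to rise. The moment itself suggests 8 to 11 N, so I'll let go here.

```bash
python3 - <<'E'
from rig import ctrl; from h import *
np.set_printoptions(precision=4,suppress=True)
ctrl.command_gripper(.055); ctrl.dwell(.2)
s=ctrl.get_state(); p=list(s['position']); p[2]=.22
ctrl.move_straight(p)
s=ctrl.get_state(); ctrl.movep([.45,-.35,.3],[180,0,20])
s=ctrl.get_state(); print(s['position'],s['wrist_force'],s['clock'])
for n in('scene','top'):
    c=ctrl.camera(n); cv2.imwrite(f'pics/{n}14.png',c['image'][:,:,::-1]); cv2.imwrite(f'pics/{n}14c.png',cv2.resize(c['image'][165:315,215:365,::-1] if n=='scene' else c['image'][225:325,245:385,::-1],None,fx=5 if n=='top' else 4,fy=5 if n=='top' else 4,interpolation=2))
    b=[(a,ray(c,ce,.08)[0]) for a,ce,m in blobs(red(c['image']),150)]; print(n,b)
E
```

```text
[ 0.4509 -0.3482  0.2996] [ 0.1987  0.1392 -0.2824] 36.2417
scene [(array([300, 198,  25,  18, 362], dtype=int32), array([0.5005, 0.0878, 0.08  ])), (array([403, 301,  21,  18, 278], dtype=int32), array([ 0.7749, -0.037 ,  0.08  ]))]
top []
```

View pics/scene14.png

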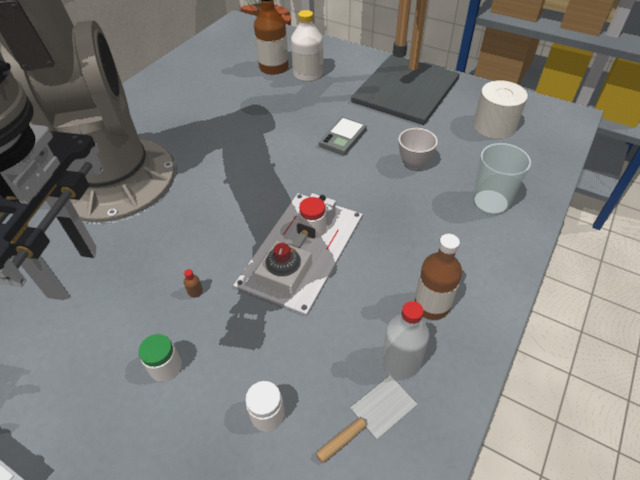

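View pics/top14c.png

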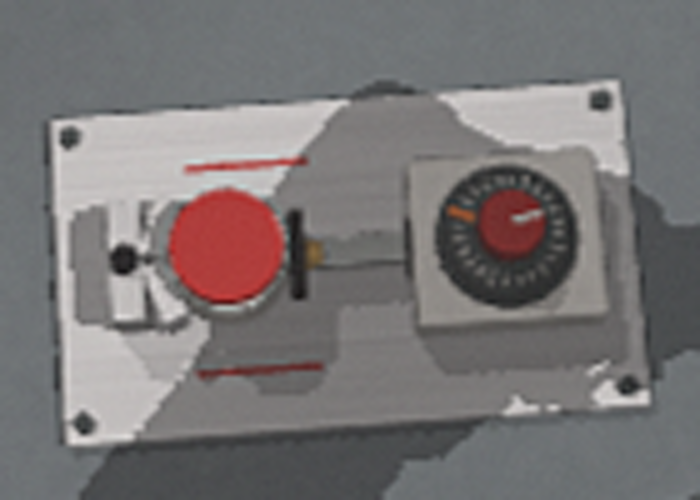

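After release:
- The jar lid is at (225,245) in the top crop, seated between the pad at (297,255) and the V stop.
- The orange mark is at (460,213), where it started.
- The pointer has turned about 75°.
- The bystanders are where they were, and the arm is clear.

I'll hand the job in.

```bash
python3 -c "
from rig import ctrl
print(ctrl.sign_off(), ctrl.get_state()['clock'])"
```

```text
the job is handed in; nothing more can be done
the job is handed in; nothing more can be done
```

The job is handed in, at about 36 s on the clock. The red-lidded jar stands in the clamp against the V stop. I turned only the red knob, about 76° clockwise, and let go with the pad pressing at an estimated 10 N.

**Clamp force:** I had three estimates, and they agree only roughly:
- **Resting moment:** it rose about 0.10 Nm over its baseline, which is about 8 N, or up to 11 N allowing for the stated lag.
- **Pad travel against knob travel:** at the final grip angle this gave about 11 N.
- **Pointer angle after release:** it read about 75°, which gives about 10 N.

The moment's slope came out a little lower than the stated spring should give, so the force is uncertain by about 2 N.

**Other last checks:**
- The ring's orange mark is within a pixel (about 2 mm) of where it started.
- The other things that I could see in the last pictures look undisturbed.
- The arm is well clear of everything.

**One grasp went wrong:** the first close on the knob missed and gripped nothing. The pictures showed the fingertips ending about 20 mm short of the reported TCP. I gripped again 14 mm lower and it held without slipping.

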